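# Slide the pickling pan onto the heating ring and switch on

### The arm

A 6-joint arm with a two-finger parallel gripper is mounted at the origin on the work surface. World frame = base frame: x ahead of the robot, y to its left, z up, the work surface at z = 0. Lengths are in m, angles in rad, forces in N, time in s.
With the tool pointing down it reaches from about 0.35 to 0.975 m from the base axis. Payload 4.9 kg.
Tool frame: the origin (TCP) lies at the very end of the fingers, on their centre line; the grasp point (between the pads) lies 19 mm behind it; z points along the fingers, y is the line along which they close (so a half turn about z gives the same grasp; the last joint's range is limited). The gripper opens to 85 mm and grips with 20 to 120 N. Pads are 22 mm wide; open, the fingers measure 114 mm over their backs; the gripper's body (76 mm by 85 mm) begins 54 mm behind the grasp point. The pads swing forward as they close: fully open they stand 13 mm farther back than shut.
Start: joints at [1.177, 0.053, 1.613, -0, 1.476, -0.119], TCP at [0.17, 0.602, 0.231] pointing down, gripper open.
Joint ranges: [-3.01, 3.01], [-1.01, 2.22], [0.06, 2.58], [-1.02, 4.17], [0.09, 2.62], [-3.14, 3.14]. Speed limits (rad/s): [2.57, 2.57, 3.14, 3.14, 3.14, 3.14].

### API

Orientations are given as a unit quaternion [w, x, y, z].
In Python, from plant import manip gives the robot as it stands.
- The arm moves only by the shell command python3 -m pendant 'ROWS'. ROWS is JSON, a list of rows, each a list of 3 entries, a list of its own where there are three numbers: the opening, from 0 (shut) to 1 (fully open), then the shift along the tool's x, y, z in units of 12 cm (1.0 is 12 cm), then the turn about the tool's z in units of pi rad (1.0 is pi rad). In form: [[gripper, [dx, dy, dz], roll], ...]. A call has 1 to 10 rows; each row is the pose to reach, as a shift and turn from the pose commanded when the call began, along the tool's axes at that moment, turning the shorter way round; what a row does not reach only later rows make up. A row lasts 1/10 s, in which the tool goes at most 50 mm and 8.59 degrees, less where a joint would pass 70% of its speed; a pose out of reach is approached as far as the arm can. A call with a number of a shift or a turn outside -1 to 1 is refused whole. A call with a gripper value outside its range is refused whole. The fingers move at their own pace and stop on an object; the grip force is fixed at half the most. Time passes only in rows, so rows that repeat a pose let the fingers close. It gives the time, the measured TCP pose, the force, the opening and the grip force at its end, in the units of the state.
- manip.state(): the state, without advancing time (a new reading comes with each control period).
- manip.grab_frame(name): name is "scene" or "top" or "wrist"; returns a dict with "img" (400x640x3 uint8, red, green, blue), "fx", "fy", "cx", "cy" (pixels), "D" ([k1, k2, p1, p2, k3] as OpenCV has them; the pictures are not rectified), "eye" and "rotation" of the camera in the world; the wrist camera has in their place "tool_from_camera" (4x4, takes a point from camera to tool coordinates, whose origin is the TCP and whose axes are the flange's). Camera axes: x right, y down, z forward; pixel columns grow to the right and rows downward; lengths in m; the calibration is good to about 2 mm. A picture is of the moment at which its call begins: read the wrist's pose just before it. There is no depth.
- manip.job_done(): hands the job in; it is judged then, once.
The state is a dict: "time": time; "joint_pos": joint angles; "joint_vel": joint speeds; "joint_efforts": joint torques, N m; "tool_pos": TCP position; "tool_rot": TCP orientation; "contact_force": force on the tool from outside, world axes, zero at the start; "ft_torque": the same for the moment, N m; "gripper_width": opening from 0.0 (shut) to 1.0 (fully open); "grasp_force": force on a finger pad.
Only numpy, scipy, OpenCV 4.12 (cv2) and the standard library are available. Lean on these libraries where they do the work, as an engineer would, in place of code of your own. Each camera call takes 0.05 s, during which the arm holds its last target. There are 200 camera calls.

### The job

On the jeweller's warming plate, slide the copper pickling pan from the white ring to the red heating ring without lifting or tipping it, so that its base stands centred wholly inside the red ring. Then, only once the pan stands there, turn the red handle of the yellow isolator a quarter turn clockwise, fully from off (white mark) to on (green mark). Leave the lidded pot on the yellow ring and everything else on the bench where they are.

Things in the scene. Friction and masses are not known exactly. Their poses are not given: they have to be found in the camera images.
- hob: Fixed flat black-topped warming plate, 270 (x) by 440 (y) by 20 mm high, smooth on top; origin at the centre of its underside, z up, so the top is at z = +20. It carries three flush painted rings (white, red, yellow), whose centres are in any order at x, y = (-55, -150), (-55, +150) and (+55, 0) mm in its frame.
- heat_ring: Red ring painted on the plate (heating place), 108 mm inner and 124 mm outer diameter, no height; origin at its centre on the plate's top surface, z up.
- rest_ring: White ring of the same size on the plate, where the pan stands at the start; origin at its centre on the plate's top surface.
- pan: Loose open copper pan, about 0.3 to 0.65 kg, 84 mm diameter at the base, 88 mm at the rim, 55 mm high, 3 mm wall; origin at the centre of its underside, z up. One straight dark wooden handle runs level along the pan's own -x (roughly towards the robot), from 43 to 155 mm from the pan's axis, 18 mm wide, 14 mm high, its middle 46 mm above the pan's underside.
- pan_grip (a point): Point in the middle of the pan's handle (its section's centre), 110 mm from the pan's axis along the pan's -x and 46 mm above its underside; free space under it and beside it.
- crock: Loose lidded white and blue stoneware pot on the yellow ring, 82 mm diameter, 70 mm high with its knob; origin at the centre of its underside. Must stay where it is.
- isolator: Fixed yellow box 90 by 90 by 45 mm high, on the table to the left or to the right of the warming plate; origin at the centre of its underside, z up. On its top a white mark lies at the +x edge (off) and a green mark at the -y edge (on). In the middle stands the red rotary handle.
- isolator_handle (a joint): Angle of the isolator's red handle, rad: 0 = off (white-tipped end at the white mark, along the box's +x), growing clockwise seen from above to 1.571 = on (white-tipped end at the green mark, along the box's -y). Firm stops at both ends; it is stiff (about 0.08 N m) and stays where it is left.
- isolator_grip (a point): Centre of the red bar handle, on its upright turning axis, 71 mm above the table; the bar is 64 mm long, 16 mm wide, 28 mm high (57 to 85 mm above the table). The point turns with the handle: its x points along the bar to the white-tipped end.
- stake: Fixed steel stake on a wood round, 104 mm diameter, 90 mm high, on the other side of the plate from the isolator; origin at the centre of its underside. Obstacle.
- jar: Loose amber jar, 60 mm diameter, 85 mm high; origin at the centre of its underside. Bystander.
- dish: Loose shallow white dish, 90 mm diameter, 22 mm high; origin at the centre of its underside. Bystander.
- brush: Loose brush, 190 mm long, under 30 mm high, lying near the robot. Origin on its underside. Bystander.
Mind the look-alikes: they are no part of the job. Leave any blue look-alike of the pan alone.

How it is judged:
By the outcome, as a careful person would: the job done as asked, in the order asked, and still so for the second after the job is handed in, with the robot touching nothing.
It also fails if it takes over 58 s, if anything falls off the work surface, if the arm or the gripper's body presses on something with over 40 N, if the wrist force passes 120 N, or if a joint passes its speed limit or range.

## Working session

There is one attempt and no reset: what is moved stays moved. The work goes in short steps, Python scripts to look and compute and a shell command to move; the robot and the scene stay as the last step left them, time stands still between calls to the robot, and variables do not carry over. Pictures are saved under pics/ and viewed, at most 10 in all, crops included, and the job is handed in when it is done.

```bash
mkdir -p pics
cat > h.py <<'E'
import numpy as np,cv2,pickle,sys
from plant import manip
def grab(n):
    s=manip.state(); f=manip.grab_frame(n); f['s']=s; return f
def ray(f,uv):
    K=np.array([[f['fx'],0,f['cx']],[0,f['fy'],f['cy']],[0,0,1.]])
    p=cv2.undistortPoints(np.array(uv,float).reshape(-1,1,2),K,np.array(f['D'],float)).reshape(-1,2)
    d=np.c_[p,np.ones(len(p))]@np.array(f['rotation']).T
    return np.array(f['eye']),d
def plane(f,uv,z):
    e,d=ray(f,uv); return e+d*((z-e[2])/d[:,2])[:,None]
E
python3 - <<'E'
from h import *
for n in('top','scene'):
    f=grab(n); pickle.dump(f,open(n+'.pkl','wb')); cv2.imwrite(f'pics/{n}.png',f['img'][...,::-1])
    print(n,f['eye'],np.round(f['rotation'],3).tolist(),f['fx'],f['s']['tool_rot'],f['s']['time'])
E
```

```text
top [ 0.26515968 -0.0105096   1.48307568] [-0.042, 0.71, -0.702, 0.041] 483.7658479035923 [-2.52380144e-04  1.36980694e-01  9.90573170e-01 -1.01056727e-03] 0.0
scene [ 1.06373181 -0.79316494  1.00417935] [-0.38, 0.871, 0.285, -0.126] 422.6420074859747 [-2.54897638e-04  1.36966640e-01  9.90575146e-01 -9.76884403e-04] 0.05
```

View pics/top.png

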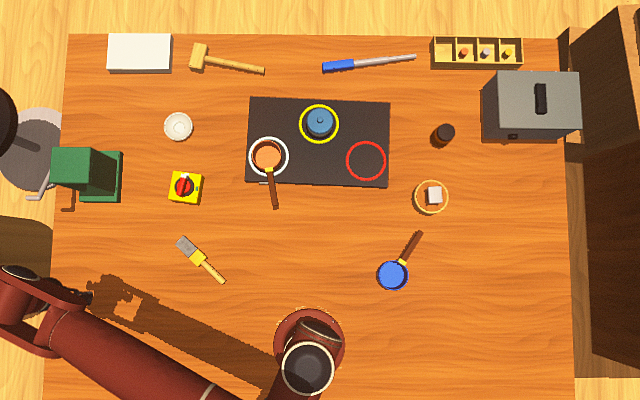

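View pics/scene.png

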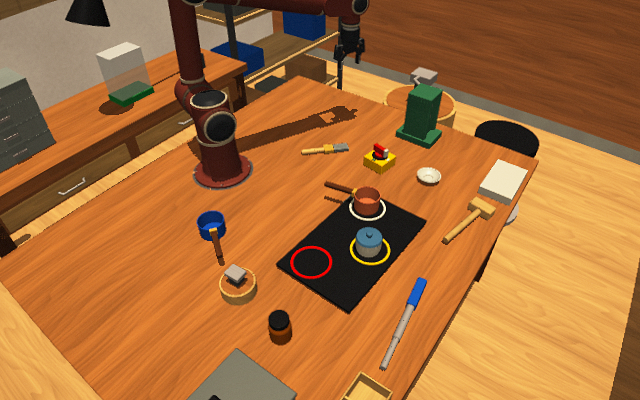

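Copper pan is at top-view (267,157) on the white ring, with its handle down to (275,207). The blue look-alike is at (393,275), off the plate. The red ring is at (366,161) and the isolator at (185,187). The copper-coloured pan on the white ring fits the description, so I'll measure it and confirm in a crop.

```bash
cat > m.py <<'E'
from h import *
def circ(P):
    A=np.c_[2*P[:,:2],np.ones(len(P))]; s=np.linalg.lstsq(A,(P[:,:2]**2).sum(1),rcond=None)[0]
    return s[:2],np.sqrt(s[2]+s[0]**2+s[1]**2)
def px(f,lo,hi,box):
    hsv=cv2.cvtColor(f['img'],cv2.COLOR_RGB2HSV); m=cv2.inRange(hsv,lo,hi)
    u0,v0,u1,v1=box; k=np.zeros_like(m);k[v0:v1,u0:u1]=255
    v,u=np.nonzero(m&k); return np.c_[u,v].astype(float)
E
python3 - <<'E'
from m import *
f=pickle.load(open('top.pkl','rb'))
r=plane(f,px(f,(0,150,120),(6,255,255),(340,135,392,187)),.02); print('red',circ(r))
w=plane(f,px(f,(0,0,170),(180,50,255),(243,132,294,182)),.02); print('white',circ(w))
y=plane(f,px(f,(25,150,120),(35,255,255),(295,100,343,148)),.02); print('yel',circ(y))
h=px(f,(0,0,0),(180,255,255),(262,172,282,212))
b=px(f,(20,120,120),(35,255,255),(165,165,206,208)); R=cv2.minAreaRect(plane(f,b,.045)[:,:2].astype(np.float32)); print('iso',R)
rd=px(f,(0,170,90),(6,255,255),(165,165,206,208));print(len(rd),'handle',plane(f,rd,.085).mean(0))
st=px(f,(0,0,120),(180,60,255),(410,175,452,216)); print('stake',plane(f,st,.09).mean(0))
a=cv2.resize(f['img'][125:217,235:305],None,fx=5,fy=5,interpolation=cv2.INTER_NEAREST)
c=cv2.resize(f['img'][160:214,160:212],None,fx=8,fy=8,interpolation=cv2.INTER_NEAREST)
H=max(a.shape[0],c.shape[0]); z=lambda q:np.vstack([q,np.zeros((H-q.shape[0],q.shape[1],3),np.uint8)])
cv2.imwrite('pics/crop.png',np.hstack([z(a),z(c)])[...,::-1])
E
```

```text
Traceback (most recent call last):
  File "h.py", line 11, in plane
    e,d=ray(f,uv); return e+d*((z-e[2])/d[:,2])[:,None]
        ~~~^^^^^^
  File "h.py", line 8, in ray
    d=np.c_[p,np.ones(len(p))]@np.array(f['rotation']).T
      ~~~~~~~~~~~~~~~~~~~~~~~~^~~~~~~~~~~~~~~~~~~~~~~~~~
ValueError: matmul: Input operand 1 has a mismatch in its core dimension 0, with gufunc signature (n?,k),(k,m?)->(n?,m?) (size 4 is different from 3)
```

```bash
sed -i "s/np.array(f\['rotation'\]).T/Rotation.from_quat(f['rotation'],scalar_first=True).as_matrix().T/; 1a from scipy.spatial.transform import Rotation" h.py
cat > a.py <<'E'
from m import *
f=pickle.load(open('top.pkl','rb'))
r=plane(f,px(f,(0,150,120),(6,255,255),(340,135,392,187)),.02); print('red',circ(r))
w=plane(f,px(f,(0,0,170),(180,50,255),(243,132,294,182)),.02); print('white',circ(w))
y=plane(f,px(f,(25,150,120),(35,255,255),(295,100,343,148)),.02); print('yel',circ(y))
b=px(f,(20,120,120),(35,255,255),(165,165,206,208)); R=cv2.minAreaRect(plane(f,b,.045)[:,:2].astype(np.float32)); print('iso',R)
rd=px(f,(0,170,90),(6,255,255),(165,165,206,208));print(len(rd),'handle',plane(f,rd,.085).mean(0))
st=px(f,(0,0,120),(180,60,255),(410,175,452,216)); print('stake',plane(f,st,.09).mean(0))
a=cv2.resize(f['img'][125:217,235:305],None,fx=5,fy=5,interpolation=cv2.INTER_NEAREST)
c=cv2.resize(f['img'][160:214,160:212],None,fx=8,fy=8,interpolation=cv2.INTER_NEAREST)
H=max(a.shape[0],c.shape[0]); z=lambda q:np.vstack([q,np.zeros((H-q.shape[0],q.shape[1],3),np.uint8)])
cv2.imwrite('pics/crop.png',np.hstack([z(a),z(c)])[...,::-1])
E
python3 a.py
```

```text
red (array([ 0.55483015, -0.16863875]), np.float64(0.0582232867349861))
white (array([0.56555554, 0.13123416]), np.float64(0.0582538664455715))
yel (array([ 0.67018063, -0.02270644]), np.float64(0.058372192130401464))
iso ((0.46480464935302734, 0.3798062801361084), (0.08884434401988983, 0.08951890468597412), 81.76432800292969)
156 handle [0.45952391 0.37419409 0.085     ]
stake [ 0.44298246 -0.36212339  0.09      ]
```

View pics/crop.png

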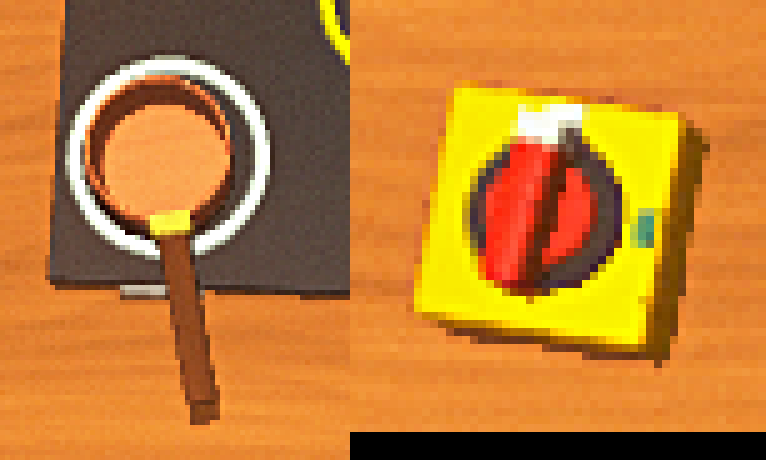

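The crop shows the copper pan on the white ring, with its rim spanning crop x 85–232 and top at y 75. The handle runs from (172,235) to (205,402). On the right, the red handle's white tip points to the white mark (off), and the green mark is at the right.

Run:
```python
from m import *
f=pickle.load(open('top.pkl','rb'))
c=lambda x,y:(235+x/5-.5,125+y/5-.5)
P=plane(f,[c(85,155),c(232,155),c(160,75)],.075);print('rim',P.round(4))
H=plane(f,[c(173,235),c(203,402)],.073);print('handle',H.round(4))
d=H[0]-H[1];d/=np.linalg.norm(d);print('yaw',np.degrees(np.arctan2(d[1],d[0])),'pan from tip',H[1]+.155*d, 'grip',H[1]+.045*d)
# copper+dark region automatically: handle mask
m=px(f,(0,80,30),(14,255,140),(264,174,282,208));Q=plane(f,m,.066)[:,:2]
v=cv2.fitLine(Q.astype(np.float32),cv2.DIST_L2,0,.01,.01).ravel();print(len(m),v,np.degrees(np.arctan2(v[1],v[0])))
s=manip.state();print(s['tool_pos'],Rotation.from_quat(s['tool_rot'],scalar_first=True).as_matrix().round(3))
```

```text
rim [[0.5552 0.1753 0.075 ]
 [0.556  0.0881 0.075 ]
 [0.6041 0.1319 0.075 ]]
handle [[0.508  0.1223 0.073 ]
 [0.4089 0.1025 0.073 ]]
yaw 11.255759443347962 pan from tip [0.5609559  0.13279844 0.073     ] grip [0.45307168 0.11132766 0.073     ]
163 [0.9928387  0.11946257 0.46600693 0.10951743] 6.861087
[0.16938112 0.60102547 0.2302031 ] [[-0.962  0.271 -0.001]
 [ 0.271  0.962 -0.002]
 [ 0.    -0.002 -1.   ]]
```

```bash
cat > to.py <<'E'
from h import *
# usage: to.py x y z yawdeg_of_tool_y
x,y,z,a=map(float,sys.argv[1:5]); s=manip.state()
R=Rotation.from_quat(s['tool_rot'],scalar_first=True).as_matrix()
d=R.T@(np.array([x,y,z])-s['tool_pos'])/.12
t=np.degrees(np.arctan2(R[1,1],R[0,1])); r=(a-t+90)%180-90
print('pos',np.round(s['tool_pos'],4),'tiltz',R[:,2].round(3),'ty',round(t,2),'shift',d.round(3),'roll',round(-r/180,4),'F',np.round(s['contact_force'],1),'q6',round(s['joint_pos'][5],2),'t',s['time'],'g',s['gripper_width'],s['grasp_force'])
E
python3 -m pendant '[[1,[-1,-1,0],0],[1,[-1,-1,0],0],[1,[-1,-1,0],0],[1,[-1,-1,0],0]]'
python3 -m pendant '[[1,[-1,-1,0],0],[1,[-1,-1,0],0],[1,[-1,-1,0],0],[1,[-1,-1,0],0]]'
python3 -m pendant '[[1,[-1,-1,0],-0.148],[1,[-1,-1,0],-0.148],[1,[-1,-1,0],-0.148],[1,[-1,-1,0],-0.148],[1,[-1,-1,0],-0.148]]'
python3 to.py .4523 .1107 .2 101
```

```text
time: 0.5
tool_pos: [0.2536, 0.4504, 0.2305]
tool_rot: [0.0, 0.138, 0.99, -0.001]
contact_force: [-0.4, 0.3, -0.1]
gripper_width: 1.004
grasp_force: 0.0
time: 0.9
tool_pos: [0.3365, 0.3024, 0.2308]
tool_rot: [0.0, 0.139, 0.99, -0.001]
contact_force: [0.6, 0.1, -0.2]
gripper_width: 1.003
grasp_force: 0.0
time: 1.4
tool_pos: [0.4198, 0.1536, 0.2309]
tool_rot: [-0.0, -0.092, 0.996, -0.001]
contact_force: [-0.3, 1.6, 0.6]
gripper_width: 0.999
grasp_force: 0.0
pos [0.4198 0.1536 0.2309] tiltz [-0.    -0.001 -1.   ] ty 100.56 shift [-0.2   -0.401  0.258] roll -0.0024 F [-0.3  1.6  0.6] q6 -1.57 t 1.4 g 0.9993381113228571 0.0
```

```bash
python3 -m pendant '[[1,[-0.2,-0.4,0.5],-0.002],[1,[-0.2,-0.4,0.5],-0.002],[1,[-0.2,-0.4,0.5],-0.002],[1,[-0.2,-0.4,0.5],-0.002]]' >/dev/null
python3 to.py .4523 .1107 .047 101
cat > w.py <<'E'
from h import *
f=grab('wrist'); s=f['s']
T=np.eye(4);T[:3,:3]=Rotation.from_quat(s['tool_rot'],scalar_first=True).as_matrix();T[:3,3]=s['tool_pos']
M=T@np.array(f['tool_from_camera']); f['eye']=M[:3,3]; f['rotation']=Rotation.from_matrix(M[:3,:3]).as_quat(scalar_first=True)
n=sys.argv[1]; pickle.dump(f,open(n+'.pkl','wb')); cv2.imwrite(f'pics/{n}.png',f['img'][...,::-1])
E
python3 w.py w1
```

```text
pos [0.4503 0.1153 0.1708] tiltz [-0.002  0.    -1.   ] ty 101.22 shift [-0.01  -0.042  1.032] roll 0.0012 F [-0.5  0.4  0.5] q6 -1.68 t 1.8 g 1.0016148681207937 0.0
```

View pics/w1.png

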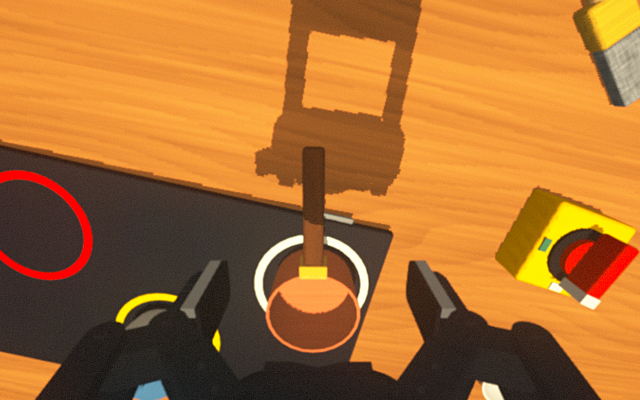

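Wrist view: the handle lies between the open fingers, from its tip at (314,148) to the collar at (313,268), nearly parallel to the pads.

Run:
```python
from m import *
f=pickle.load(open('w1.pkl','rb'))
H=plane(f,[(314,148),(312.5,266)],.073); d=H[1]-H[0]; print(H.round(4),np.degrees(np.arctan2(d[1],d[0])),np.linalg.norm(d)); d/=np.linalg.norm(d)
print('grip',H[0]+.045*d,'pan',H[0]+.155*d)
hsv=cv2.cvtColor(f['img'],cv2.COLOR_RGB2HSV)
r=px(f,(0,170,150),(6,255,255),(0,160,110,290)); P=plane(f,r,.02);print('red',circ(P))
w=px(f,(0,0,170),(180,50,255),(245,225,375,320));print('white',circ(plane(f,w,.02)))
```

```text
[[0.41   0.1036 0.073 ]
 [0.5123 0.1221 0.073 ]] 10.265849964870972 0.10387368483478891
grip [0.45432234 0.11164872 0.073     ] pan [0.5625614  0.13125245 0.073     ]
red (array([ 0.5580602 , -0.16940195]), np.float64(0.058193079164465825))
white (array([0.56869776, 0.1305201 ]), np.float64(0.05835614832013178))
```

```bash
python3 -m pendant '[[1,[-0.01,-0.035,0.3],0.003],[1,[-0.01,-0.035,0.7],0.003],[1,[-0.01,-0.035,0.7],0.003],[1,[-0.01,-0.035,0.7],0.003],[1,[-0.01,-0.035,0.7],0.003]]' >/dev/null
python3 to.py .453 .1112 .047 100.5
```

```text
pos [0.4551 0.1117 0.0907] tiltz [ 0.005  0.001 -1.   ] ty 100.76 shift [ 0.02  -0.     0.364] roll 0.0015 F [0.5 0.4 0.8] q6 -1.68 t 2.35 g 0.9984505788479082 0.0
```

```bash
python3 -m pendant '[[1,[0,0,0.2],0],[1,[0,0,0.35],0],[1,[0,0,0.35],0],[1,[0,0,0.35],0],[1,[0,0,0.35],0]]' >/dev/null
python3 to.py .453 .1112 .047 100.5
python3 -m pendant '[[0.6,[0,0,0],0],[0.3,[0,0,0],0],[0,[0,0,0],0],[0,[0,0,0],0],[0,[0,0,0],0],[0,[0,0,0],0],[0,[0,0,0],0],[0,[0,0,0],0]]'
python3 to.py .453 .1112 .047 100.5
```

```text
pos [0.4549 0.1111 0.0477] tiltz [ 0.004  0.    -1.   ] ty 100.72 shift [0.015 0.004 0.006] roll 0.0012 F [0.7 0.8 0.2] q6 -1.68 t 2.85 g 0.999569121444351 0.0
time: 3.65
tool_pos: [0.453, 0.111, 0.0454]
tool_rot: [-0.0, -0.093, 0.996, 0.0]
contact_force: [-2.3, 0.2, 2.3]
gripper_width: 0.192
grasp_force: 60.5
pos [0.453  0.111  0.0454] tiltz [-0.  0. -1.] ty 100.72 shift [-0.     0.002 -0.013] roll 0.0012 F [-2.3  0.2  2.3] q6 -1.68 t 3.65 g 0.19244219593430764 60.46417236328125
```

```bash
python3 -m pendant '[[0,[0.01,-0.04,0],0],[0,[0.03,-0.12,0],0],[0,[0.05,-0.22,0],0],[0,[0.07,-0.33,0],0],[0,[0.09,-0.44,0],0],[0,[0.115,-0.55,0],0],[0,[0.14,-0.66,0],0],[0,[0.16,-0.75,0],0],[0,[0.17,-0.82,0],0],[0,[0.17,-0.82,0],0]]'
python3 to.py .448 -.1895 .047 100.7
```

```text
time: 4.65
tool_pos: [0.4512, 0.0086, 0.0454]
tool_rot: [-0.0, -0.092, 0.996, -0.001]
contact_force: [-1.8, -2.4, 2.8]
gripper_width: 0.2
grasp_force: 60.5
pos [0.4512 0.0086 0.0454] tiltz [-0.001 -0.002 -1.   ] ty 100.6 shift [ 0.33  -1.618 -0.01 ] roll -0.0005 F [-1.8 -2.4  2.8] q6 -1.9 t 4.65 g 0.19950068178488 60.523454546928406
```

```bash
python3 -m pendant '[[0,[0.01,-0.04,0],0],[0,[0.03,-0.12,0],0],[0,[0.05,-0.22,0],0],[0,[0.07,-0.33,0],0],[0,[0.09,-0.44,0],0],[0,[0.115,-0.55,0],0],[0,[0.14,-0.66,0],0],[0,[0.16,-0.75,0],0],[0,[0.165,-0.81,0],0],[0,[0.165,-0.81,0],0]]' | grep -i force
python3 to.py .448 -.1895 .047 100.7
python3 -m pendant '[[0,[0.01,-0.04,0],0],[0,[0.03,-0.12,0],0],[0,[0.05,-0.22,0],0],[0,[0.07,-0.33,0],0],[0,[0.09,-0.44,0],0],[0,[0.115,-0.55,0],0],[0,[0.14,-0.66,0],0],[0,[0.16,-0.75,0],0],[0,[0.165,-0.81,0],0],[0,[0.165,-0.81,0],0]]' | grep -i force
python3 to.py .448 -.1895 .047 100.7
python3 - <<'E'
from m import *
f=grab('top');pickle.dump(f,open('top2.pkl','wb'))
cv2.imwrite('pics/t2.png',cv2.resize(f['img'][100:220,300:460],None,fx=5,fy=5,interpolation=cv2.INTER_NEAREST)[...,::-1])
E
```

```text
contact_force: [-1.5, -2.2, 3.3]
grasp_force: 60.5
pos [ 0.4498 -0.0904  0.0454] tiltz [-0.001 -0.002 -1.   ] ty 100.63 shift [ 0.167 -0.809 -0.012] roll -0.0004 F [-1.5 -2.2  3.3] q6 -2.12 t 5.65 g 0.1997988737468014 60.503066182136536
contact_force: [-0.4, -1.7, 1.0]
grasp_force: 60.4
pos [ 0.4484 -0.1896  0.0455] tiltz [-0.    -0.002 -1.   ] ty 100.64 shift [ 0.003  0.002 -0.013] roll -0.0004 F [-0.4 -1.7  1. ] q6 -2.31 t 6.65 g 0.20141114177415145 60.43524920940399
```

View pics/t2.png

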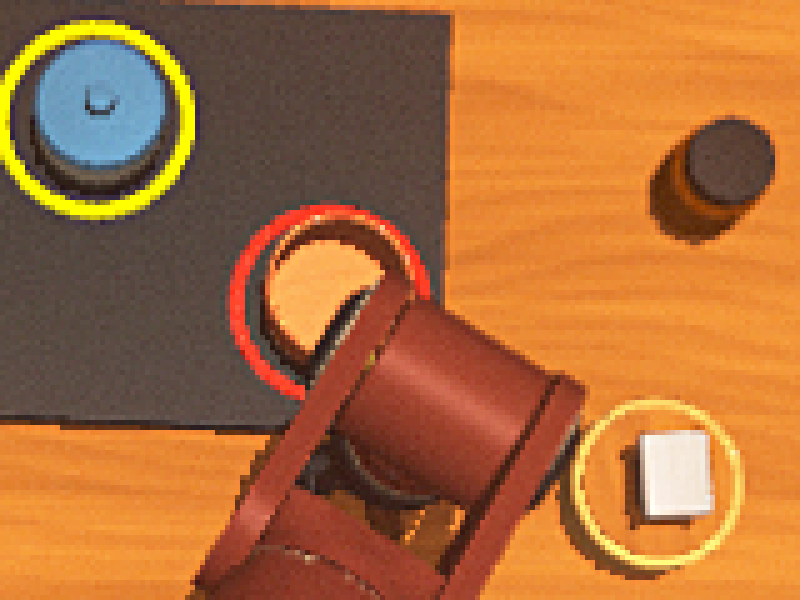

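The pan now stands inside the red ring: rim left edge is at crop x≈262, top at y≈209 and right at x≈410. The crock, jar and stake have not moved.

```bash
python3 - <<'E'
from m import *
f=pickle.load(open('top2.pkl','rb'))
c=lambda x,y:(300+x/5-.5,100+y/5-.5)
P=plane(f,[c(262,283),c(410,283),c(337,209)],.075);print(P.round(4),(P[0,1]+P[1,1])/2,P[2,0]-.044)
E
python3 w.py w2
```

```text
[[ 0.5564 -0.1222  0.075 ]
 [ 0.5574 -0.21    0.075 ]
 [ 0.6017 -0.1668  0.075 ]] -0.1660982284881526 0.5576775167695731
```

View pics/w2.png

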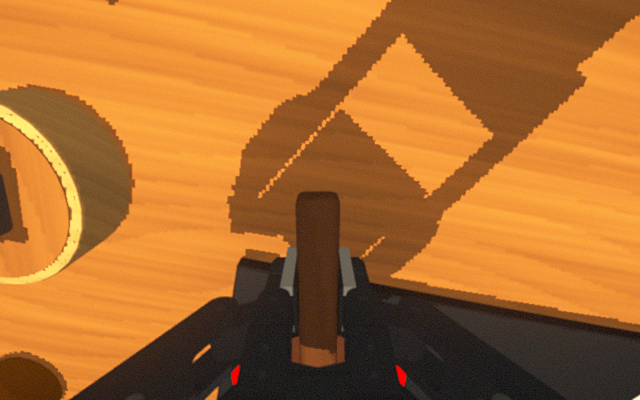

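```bash
python3 -m pendant '[[0,[0.01,-0.005,0],0],[0,[0.02,-0.01,0],0],[0,[0.02,-0.01,0],0],[0,[0.02,-0.01,0],0]]' | grep force
python3 -m pendant '[[0.3,[0,0,0],0],[0.5,[0,0,0],0],[0.5,[0,0,0],0],[0.5,[0,0,0],0],[0.5,[0,0,-0.1],0],[0.5,[0,0,-0.3],0],[0.5,[0,0,-0.6],0],[0.5,[0,0,-1],0],[0.5,[0,0,-1],0]]' | grep force
python3 to.py .4648 .3798 .17 81.5
```

```text
contact_force: [1.9, 0.3, 0.1]
grasp_force: 60.2
contact_force: [0.8, -1.0, -1.1]
grasp_force: 0.0
pos [ 0.4504 -0.1921  0.1744] tiltz [ 0.013 -0.008 -1.   ] ty 100.72 shift [-1.004e+00  4.660e+00  1.000e-03] roll 0.1068 F [ 0.8 -1.  -1.1] q6 -2.31 t 8.05 g 0.4997111408556261 0.0
```

Away from the pan now. I'll go toward the isolator and check the pan with the top camera on the way.

```bash
python3 -m pendant '[[0.7,[-0.2,1,0],0],[0.7,[-0.2,1,0],0],[0.7,[-0.2,1,0],0],[0.7,[-0.2,1,0],0]]' >/dev/null
python3 -m pendant '[[0.7,[-0.2,1,0],0],[0.7,[-0.2,1,0],0],[0.7,[-0.2,1,0],0],[0.7,[-0.2,1,0],0]]' >/dev/null
python3 -m pendant '[[0.7,[-0.2,1,0],0],[0.7,[-0.2,1,0],0],[0.7,[-0.2,1,0],0],[0.7,[-0.2,1,0],0]]' >/dev/null
python3 -m pendant '[[0.8,[-0.2,1,0],0.107],[0.8,[-0.2,1,0],0.107],[0.8,[-0.2,1,0],0.107],[0.8,[-0.2,1,0],0.107]]' >/dev/null
python3 to.py .4648 .3798 .17 81.5
python3 - <<'E'
from m import *
f=grab('top');pickle.dump(f,open('top3.pkl','wb'))
cv2.imwrite('pics/t3.png',cv2.resize(f['img'][120:220,320:420],None,fx=6,fy=6,interpolation=cv2.INTER_NEAREST)[...,::-1])
E
```

```text
pos [0.4524 0.3008 0.1656] tiltz [ 0.001  0.    -1.   ] ty 81.51 shift [-0.005  0.667 -0.037] roll 0.0 F [ 0.5 -0.2  0.5] q6 -0.97 t 9.65 g 0.7993142202680174 0.0
```

View pics/t3.png

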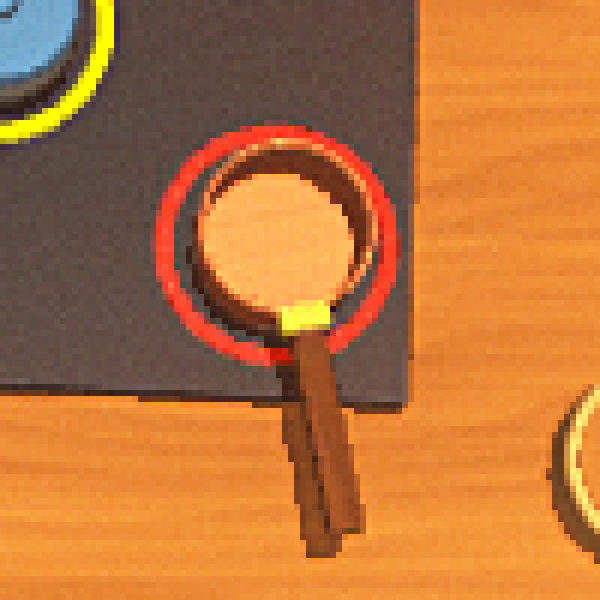

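The pan stands inside the red ring with an even gap: rim left at crop x≈199, right at x≈378 and top at y≈137. Next, hover over the isolator.

```bash
python3 - <<'E'
from m import *
f=pickle.load(open('top3.pkl','rb'))
c=lambda x,y:(320+x/6-.5,120+y/6-.5)
P=plane(f,[c(199,226),c(378,226),c(288,137)],.075);print((P[0,1]+P[1,1])/2,P[2,0]-.044,P[0,1]-P[1,1])
E
python3 -m pendant '[[1,[-0.005,0.3,0],0],[1,[-0.005,0.66,0],0],[1,[-0.005,0.66,0],0],[1,[-0.005,0.66,0],0],[1,[-0.005,0.66,0],0]]' >/dev/null
python3 to.py .4648 .3798 .052 81.5
python3 w.py w3
```

```text
-0.16870655699773662 0.5545574865745162 0.08842614203421455
pos [0.4644 0.376  0.1652] tiltz [-0.    -0.001 -1.   ] ty 81.35 shift [0.001 0.033 0.943] roll -0.0009 F [-0.5  1.3  0.7] q6 -0.86 t 10.2 g 0.9972337513885152 0.0
```

View pics/w3.png

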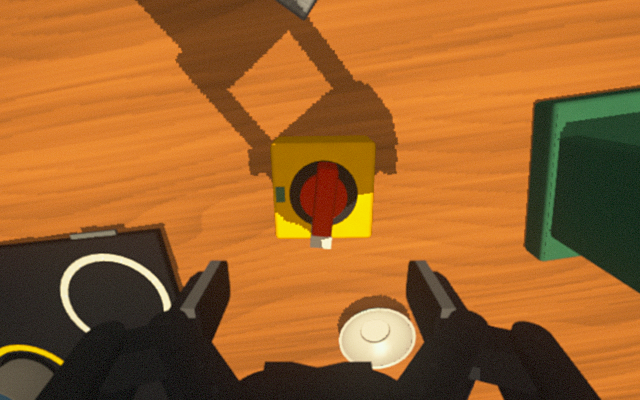

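Wrist view: box top corners are at (271,141), (375,138), (372,238), (277,238). The bar's top face runs from (326,163) to the white tip at (320,240).

Run:
```python
from m import *
f=pickle.load(open('w3.pkl','rb'))
B=plane(f,[(277,238),(372,238),(375,138),(271,141)],.045);print(B.round(4),B.mean(0))
H=plane(f,[(327,163),(321,237)],.085);d=H[1]-H[0];print(H.round(4),H.mean(0),np.linalg.norm(d),np.degrees(np.arctan2(d[1],d[0])))
b=plane(f,px(f,(20,150,60),(35,255,255),(262,130,385,245)),.045)[:,:2].astype(np.float32);print(cv2.minAreaRect(b))
```

```text
[[0.5044 0.3309 0.045 ]
 [0.5177 0.4182 0.045 ]
 [0.4261 0.4294 0.045 ]
 [0.4155 0.3432 0.045 ]] [0.46593323 0.38046153 0.045     ]
[[0.4321 0.387  0.085 ]
 [0.4901 0.374  0.085 ]] [0.46111461 0.38051945 0.085     ] 0.05938354087537693 -12.65955065176491
((0.4642540216445923, 0.3799777626991272), (0.0882079154253006, 0.09380184859037399), 81.71949768066406)
```

```bash
python3 -m pendant '[[1,[0,0.033,0.3],-0.002],[1,[0,0.033,0.6],-0.002],[1,[0,0.033,0.92],-0.002],[1,[0,0.033,0.92],-0.002],[1,[0,0.033,0.92],-0.002],[1,[0,0.033,0.92],-0.002],[1,[0,0.033,0.92],-0.002]]' |grep force
python3 to.py .4648 .380 .054 81.8
python3 -m pendant '[[0.6,[0,0,0],0],[0.3,[0,0,0],0],[0,[0,0,0],0],[0,[0,0,0],0],[0,[0,0,0],0],[0,[0,0,0],0],[0,[0,0,0],0],[0,[0,0,0],0]]' | grep force
python3 to.py .4648 .380 .054 81.8
```

```text
contact_force: [0.5, 0.8, 0.1]
grasp_force: 0.0
pos [0.4662 0.3829 0.0581] tiltz [ 0.004  0.003 -1.   ] ty 81.8 shift [ 0.009 -0.026  0.034] roll 0.0 F [0.5 0.8 0.1] q6 -0.86 t 10.95 g 0.9990403941896385 0.0
contact_force: [0.1, -4.9, 3.5]
grasp_force: 59.6
pos [0.4648 0.3807 0.0552] tiltz [ 0.    -0.003 -1.   ] ty 81.82 shift [-0.001 -0.006  0.01 ] roll 0.0001 F [ 0.1 -4.9  3.5] q6 -0.86 t 11.75 g 0.17836823587343417 59.601173400878906
```

```bash
python3 -m pendant '[[0,[0,0,0],0.03],[0,[0,0,0],0.06],[0,[0,0,0],0.09],[0,[0,0,0],0.12],[0,[0,0,0],0.15],[0,[0,0,0],0.18],[0,[0,0,0],0.21],[0,[0,0,0],0.24],[0,[0,0,0],0.25],[0,[0,0,0],0.25]]' |grep force
python3 to.py .4648 .380 .054 -8.2
python3 -c "
from h import *
print(manip.state()['ft_torque'])"
```

```text
contact_force: [4.4, 0.3, -1.6]
grasp_force: 59.0
pos [0.4655 0.382  0.0552] tiltz [ 0.002  0.    -1.   ] ty 36.82 shift [-0.01  -0.015  0.01 ] roll 0.2501 F [ 4.4  0.3 -1.6] q6 -0.08 t 12.75 g 0.17731556555998043 58.96050810813904
[-0.22644726 -0.64228143 -0.06264203]
```

```bash
python3 -m pendant '[[0,[0,0,0],0.03],[0,[0,0,0],0.06],[0,[0,0,0],0.09],[0,[0,0,0],0.12],[0,[0,0,0],0.15],[0,[0,0,0],0.18],[0,[0,0,0],0.21],[0,[0,0,0],0.24],[0,[0,0,0],0.25],[0,[0,0,0],0.25]]' |grep force
python3 to.py .4648 .380 .054 -8.2
python3 -c "
from h import *
print(manip.state()['ft_torque'])"
python3 -m pendant '[[0,[0,0,0],0.005],[0,[0,0,0],0.01],[0,[0,0,0],0.015],[0,[0,0,0],0.015]]' |grep force
python3 to.py .4648 .380 .054 -8.2
python3 -c "
from h import *
print(manip.state()['ft_torque'])"
```

```text
contact_force: [9.3, 3.2, -5.9]
grasp_force: 58.8
pos [0.467  0.3825 0.0552] tiltz [ 0.006  0.002 -1.   ] ty -8.09 shift [-0.023 -0.015  0.01 ] roll 0.0006 F [ 9.3  3.2 -5.9] q6 0.71 t 13.75 g 0.17808364990445233 58.758800625801086
[ 0.27977795 -1.31612276  0.42657883]
contact_force: [10.2, 4.0, -6.6]
grasp_force: 67.9
pos [0.4671 0.3827 0.0553] tiltz [ 0.007  0.002 -1.   ] ty -10.56 shift [-0.026 -0.014  0.011] roll -0.0131 F [10.2  4.  -6.6] q6 0.75 t 14.15 g 0.17806510044699417 67.90247797966003
[ 0.40087473 -1.42402244  1.57227869]
```

The torque rise shows the bar is at the stop. Release, retreat and check.

```bash
python3 -m pendant '[[0.3,[0,0,0],0],[0.7,[0,0,0],0],[0.8,[0,0,0],0],[0.8,[0,0,0],0],[0.8,[0,0,-0.15],0],[0.8,[0,0,-0.4],0],[0.8,[0,0,-0.8],0],[0.8,[0,0,-1],0],[0.8,[0,0,-1],0]]' |grep force
python3 to.py .30 .46 .17 -8.2
```

```text
contact_force: [0.4, -0.5, -0.1]
grasp_force: 0.0
pos [0.4668 0.3837 0.181 ] tiltz [ 0.008  0.005 -1.   ] ty -10.87 shift [ 0.361 -1.486  0.084] roll -0.0149 F [ 0.4 -0.5 -0.1] q6 0.75 t 15.05 g 0.8003295857916746 0.0
```

```bash
python3 -m pendant '[[0.8,[0.3,-1,-0.2],0],[0.8,[0.3,-1,-0.2],0],[0.8,[0.3,-1,-0.2],0],[0.8,[0.3,-1,-0.2],0]]' |grep force
python3 -m pendant '[[0.8,[0.8,-0.6,0],0],[0.8,[0.8,-0.6,0],0],[0.8,[0.8,-0.6,0],0],[0.8,[0.8,-0.6,0],0]]' |grep pos
python3 - <<'E'
from m import *
f=grab('top')
a=cv2.resize(f['img'][100:220,150:450],None,fx=2.6,fy=2.6,interpolation=cv2.INTER_NEAREST)
c=cv2.resize(f['img'][165:209,160:212],None,fx=6,fy=6,interpolation=cv2.INTER_NEAREST)
o=np.zeros((a.shape[0]+c.shape[0],a.shape[1],3),np.uint8);o[:a.shape[0]]=a;o[a.shape[0]:,:c.shape[1]]=c
cv2.imwrite('pics/fin.png',o[...,::-1])
E
```

```text
contact_force: [-0.5, -1.2, 0.2]
grasp_force: 0.0
tool_pos: [0.2999, 0.5489, 0.1974]
```

View pics/fin.png

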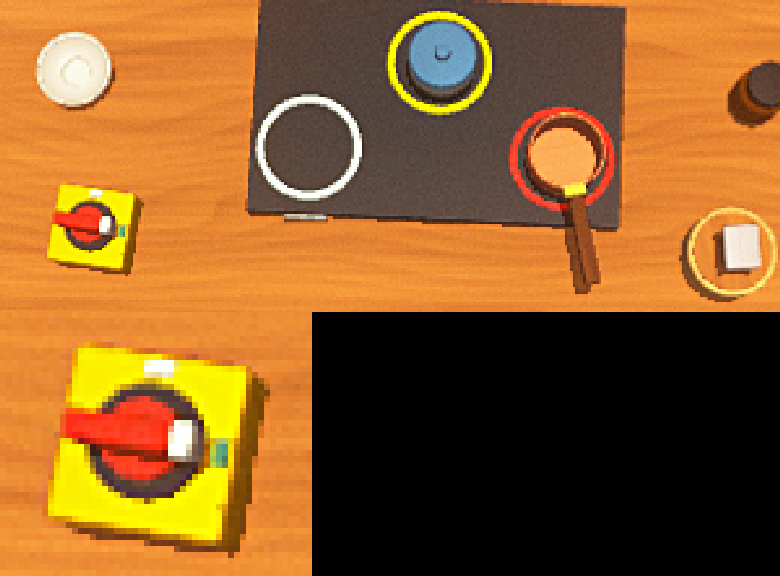

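The white tip, at (183,440) in the lower crop, now points to the green mark at (221,453). The pan is centred in the red ring at (563,158), and the other things are where they were.

```bash
python3 -c "
from plant import manip
print(manip.job_done())"
```

```text
the job is handed in; nothing more can be done
None
```

The job is handed in: the pan stands centred in the red ring (measured within about 1 mm), the isolator was then turned to its on stop, and nothing else in the final view had moved.

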